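Open a cracked phone's screen to its balance point and hold it there

TASK

The cracked phone lies in the opening fixture with its screen held in the hinged blue cradle: turn the red catch a quarter turn so that its tongue is clear of the cradle, then take the cradle by its orange handle and swing it up smoothly until it stands upright, at the point of balance where it would fall neither way. Never let it drop or go over backwards, keep off the cracked glass, and leave the other things on the bench where they are. Finish while still gripping the orange handle, holding the screen upright and still, so that the phone's inside can be worked on.

Things in the scene. Friction and masses are not known exactly. Their poses are not given: they have to be found in the camera images.
- fixture: Phone opening fixture, fixed to the bench: aluminium plate 128 x 196 mm, its top 22 mm up, with a phone body on it. Origin on the bench under the phone's centre; own +x to the hinge side, -x to the handle side, y along the hinge, z up. In this frame the hinge axis is at x 56, z 31 mm and the catch's vertical axis at x -74, y 72 mm, on a 46 x 44 mm lug.
- screen_hinge (a joint): Angle of the blue cradle, rad: 0 flat over the phone, 1.57 upright, which is the balance point (its centre of mass lies in its mid-plane, through the hinge axis), up to 2.6 over backwards. Nearly frictionless: let go, it falls shut or over backwards. As it opens the handle rises and goes towards the fixture's +x.
- hinge (a point): Middle of the hinge axis, 31 mm above the bench; axes as the fixture's; the hinge axis runs along its y.
- handle (a point): Centre of the orange round bar, 12 mm thick, 30 mm long, parallel to the hinge, 136 mm from its axis; 31 mm up when closed, nothing beneath, 28 mm gap to the cradle, on a stem 10 x 5 mm. Pinch it from above by its two flat ends (it then turns between the pads and the gripper can stay pointing down) or across. The point turns with the cradle.
- lift_handle: The orange bar and its stem, part of the cradle; its origin is on the hinge axis, half way along it.
- screen_cradle: Blue frame, 92 x 168 mm, 5 mm thick, that carries the display; its origin is on the hinge axis, half way along it. Hinge, cradle, display and handle together weigh about 0.24 kg.
- display: The phone's display, 73 x 147 mm, black cracked glass, set in the blue frame; its origin is on the hinge axis, half way along it. Not to be touched.
- catch (a joint): Angle of the quarter-turn catch about its vertical axis, rad. From 0 to 0.3 its 37 mm steel tongue points to the hinge side, over the cradle's edge, and holds it down. It turns counter-clockwise seen from above to a stop at 1.57, the tongue then along the fixture's +y, clear of the cradle. Friction 0.03 N m: it stays where left.
- catch_grip (a point): Point on the catch's axis at the height to grip, 56 mm above the bench. The red wing around it is 30 mm long, 10 mm thick and 26 mm high (38 to 64 mm above the bench), in line with the tongue; the point's x axis points along the wing and tongue.
- air_duster: Spray can, 66 mm diameter, 168 mm high with its red nozzle, standing; origin at the centre of its base. Bystander.
- magnifier: Hand magnifier lying flat, lens ring 82 mm diameter, 14 mm thick, with a 95 mm black handle along its own -x; origin under the lens centre. Bystander.
- screwdriver: Small screwdriver, 150 mm long, lying along its own x. Bystander.
- screw_tray: Divided steel tray, 85 x 110 mm, 16 mm high; origin under its centre. Bystander.

How it is judged:
By the outcome, as a careful person would: the job done as asked, in the order asked, and still so for the second after the job is handed in, while the arm keeps its last pose, push and grip.
It also fails if it takes over 58 s, if anything falls off the work surface, if the arm or the gripper's body presses on something with over 40 N, if the wrist force passes 120 N, or if a joint passes its speed limit or range.

ROBOT

A 6-joint arm with a two-finger parallel gripper is mounted at the origin on the work surface. World frame = base frame: x ahead of the robot, y to its left, z up, the work surface at z = 0. Lengths are in m, angles in degrees, forces in N, time in s.
With the tool pointing down it reaches from about 0.375 to 0.825 m from the base axis. Payload 5.5 kg.
Tool frame: the origin (TCP) lies at the very end of the fingers, on their centre line; the grasp point (between the pads) lies 19 mm behind it; z points along the fingers, y is the line along which they close (so a half turn about z gives the same grasp; the last joint's range is limited). The gripper opens to 85 mm and grips with 20 to 120 N. Pads are 22 mm wide; open, the fingers measure 114 mm over their backs; the gripper's body (76 mm by 85 mm) begins 54 mm behind the grasp point. The pads swing forward as they close: fully open they stand 13 mm farther back than shut.
Start: joints at [76.318, 17.962, -2.699, 69.339, 0, 90], TCP at [0.142, 0.583, 0.231] pointing down, gripper open.
Joint ranges: [-152.73, 152.73], [-39.44, 99.34], [-58.76, 71.6], [-118.89, 123.64], [-81.53, 83.1], [-180, 180]. Speed limits (degrees/s): [136.94, 136.94, 172.46, 180, 180, 180].

INTERFACE

Orientations are given as a 3x3 rotation matrix whose columns are the frame's x, y, z axes.
In Python, from cell import * gives the robot as it stands.
- The arm moves only by the tool play_rows, never from a script. Its argument "commands" is a list that holds one entry, the list of rows, each a list of 7 numbers: the shift along the tool's x, y, z in mm, then the turn, a rotation vector about the tool's x, y, z in rad, then the closure, from 0 (fully open) to 1 (shut). A call has 1 to 12 rows; each row is the pose to reach, as a shift and turn from the pose commanded when the call began, along the tool's axes at that moment; what a row does not reach only later rows make up. A row lasts 1/8 s, in which the tool goes at most 62.5 mm and 10.7 degrees, less where a joint would pass 70% of its speed; a pose out of reach is approached as far as the arm can. A call with a gripper value outside its range is refused whole. The fingers move at their own pace and stop on an object; the grip force is fixed at half the most. Time passes only in rows, so rows that repeat a pose let the fingers close. It gives the time, the measured TCP pose, the force, the opening and the grip force at its end, in the units of the state.
- get_state(): the state, without advancing time (a new reading comes with each control period).
- get_image(name): name is "scene" or "side" or "wrist"; returns a dict with "image" (400x640x3 uint8, red, green, blue), "intrinsics" (3x3 intrinsics, pixels), "R" (3x3) and "t" (3): a world point X has camera coordinates R X + t; the wrist camera has in their place "tool_from_camera" (4x4, takes a point from camera to tool coordinates, whose origin is the TCP and whose axes are the flange's). Camera axes: x right, y down, z forward; pixel columns grow to the right and rows downward; lengths in m; the calibration is good to about 2 mm. A picture is of the moment at which its call begins: read the wrist's pose just before it. There is no depth.
- close_job(): hands the job in; it is judged then, once.
Trained networks look in a picture, given as the dict that the camera call returned (one of the last four; its "shot" number tells which), for a name from the list of things; names that differ only in an ending like _2 or _b are one class to them, and where a whole thing is asked for, a point or a joint stands for the part that bears it (a point fixed in the world has none). Each returns a list of dicts, best first, with "confidence" (0 to 1); they miss things now and then, are a little off and sometimes report something else, mostly with a low value. They report only what shows in the picture. A call takes as long as a camera call.
- look_for(picture, name): "extent" ([centre column, centre row, width, height] in pixels, round what is visible of it).
- masks_of(picture, name): "pixels" (400x640 bool, what is visible of it) and "extent" ([centre column, centre row, width, height] in pixels, round what is visible of it).
The state is a dict: "clock": time; "joint_pos": joint angles; "joint_vel": joint speeds; "joint_efforts": joint torques, N m; "tcp_pos": TCP position; "ee_rot": TCP orientation; "ft_force": force on the tool from outside, world axes, zero at the start; "ft_torque": the same for the moment, N m; "width": finger opening in m; "gripper_force": force on a finger pad.
Only numpy, scipy, OpenCV 4.12 (cv2) and the standard library are available. Lean on these libraries where they do the work, as an engineer would, in place of code of your own. Each camera call takes 0.05 s, during which the arm holds its last target. There are 200 camera calls.

## Working session

There is one attempt and no reset: what is moved stays moved. The work goes in short steps, Python scripts to look and compute and a tool call to move; the robot and the scene stay as the last step left them, time stands still between calls to the robot, and variables do not carry over. Pictures are saved under pics/ and viewed, at most 10 in all, crops included, and the job is handed in when it is done.

Besides the shell and the picture viewer there is one more tool, called after ">>>" as name(argument=value, ...), one argument or row to a line, values as JSON. play_rows: Moves the arm, as the interface text tells. Its arguments: {"type":"object","properties":{"commands":{"type":"array","items":{"type":"array","items":{"type":"array","items":{"type":"number"}}}}},"required":["commands"]}

```bash
mkdir -p pics
cat > h.py <<'E'
from cell import *
import numpy as np, cv2
def ray(p,uv):
    K=np.array(p["intrinsics"]);R=np.array(p["R"]);t=np.array(p["t"])
    d=R.T@np.linalg.inv(K)@np.array([uv[0],uv[1],1.]);return -R.T@t,d/np.linalg.norm(d)
def atz(p,uv,z):
    c,d=ray(p,uv);return c+d*(z-c[2])/d[2]
def wristfix(p,s):
    T=np.eye(4);T[:3,:3]=s["ee_rot"];T[:3,3]=s["tcp_pos"]
    M=np.linalg.inv(T@np.array(p["tool_from_camera"]));p["R"]=M[:3,:3];p["t"]=M[:3,3];return p
def tri(rs):
    A=0;b=0
    for c,d in rs:
        P=np.eye(3)-np.outer(d,d);A=A+P;b=b+P@c
    x=np.linalg.solve(A,b);return x,[np.linalg.norm((np.eye(3)-np.outer(d,d))@(x-c)) for c,d in rs]
def cen(m): 
    v,u=np.nonzero(m);return u.mean(),v.mean()
E
python3 - <<'E'
from h import *
np.set_printoptions(precision=4,suppress=True)
s=get_state();print(s["tcp_pos"],s["ee_rot"],s["clock"])
for n in["scene","side","wrist"]:
    p=get_image(n) 
    if n=="wrist": p=wristfix(p,s)
    cv2.imwrite(f"pics/a_{n}.png",p["image"][:,:,::-1])
    print(n,"cam",ray(p,(320,200)))
    for o in["lift_handle","catch_grip","screen_cradle","display","fixture"]:
        for r in masks_of(p,o)[:2]:
            m=np.array(r["pixels"]);
            if not m.any(): continue
            c=cen(m);box=cv2.minAreaRect(np.argwhere(m)[:,::-1].astype(np.float32))
            print(o,round(r["confidence"],2),np.round(r["extent"],1),np.round(c,1),m.sum(),"z31",atz(p,c,.031),"z50",atz(p,c,.050))
            if o in("screen_cradle","display"):print([atz(p,q,.031)[:2].round(3) for q in cv2.boxPoints(box)])
E
```

```text
[0.1418 0.5824 0.2304] [[-0.9716  0.2365 -0.0004]
 [ 0.2365  0.9716 -0.0016]
 [ 0.     -0.0017 -1.    ]] 0.0
scene cam (array([ 1.048 , -0.5227,  0.8305]), array([-0.4107,  0.5614, -0.7184]))
lift_handle 0.6 [277.7 194.4  14.    9.3] [274.8 193.5] 82 z31 [0.479  0.0549 0.031 ] z50 [0.4926 0.0411 0.05  ]
catch_grip 0.56 [285.9 173.1  23.1  13.5] [281.9 170.3] 93 z31 [0.4378 0.1364 0.031 ] z50 [0.4523 0.1207 0.05  ]
screen_cradle 0.72 [302.5 199.6  50.4  46.7] [303.1 199.8] 444 z31 [0.5544 0.0782 0.031 ] z50 [0.5662 0.0639 0.05  ]
[array([ 0.537, -0.01 ]), array([0.451, 0.156]), array([0.559, 0.179]), array([0.632, 0.015])]
display 0.96 [301.  198.5  39.3  47.2] [301.3 197.6] 1155 z31 [0.5458 0.082  0.031 ] z50 [0.5577 0.0676 0.05  ]
[array([0.539, 0.005]), array([0.468, 0.152]), array([0.55 , 0.167]), array([0.612, 0.022])]
display 0.72 [302.3 196.3  66.   65.3] [302.1 199.1] 3011 z31 [0.5507 0.0785 0.031 ] z50 [0.5626 0.0642 0.05  ]
[array([ 0.522, -0.048]), array([0.408, 0.149]), array([0.583, 0.195]), array([ 0.672, -0.002])]
fixture 0.6 [302.2 200.2  71.7  63.2] [302.6 199.7] 2842
[... 706 characters left out ...]
 ]
[array([0.625, 0.03 ]), array([ 0.538, -0.038]), array([0.472, 0.143]), array([0.552, 0.198])]
display 0.93 [352.6 222.6  55.7  52.9] [352.1 222.5] 1754 z31 [0.543  0.0875 0.031 ] z50 [0.5428 0.105  0.05  ]
[array([0.608, 0.033]), array([ 0.543, -0.02 ]), array([0.483, 0.134]), array([0.543, 0.177])]
display 0.36 [394.5 237.2  27.8  16.4] [395.6 232.3] 203 z31 [0.451  0.1092 0.031 ] z50 [0.4531 0.1262 0.05  ]
[array([0.483, 0.131]), array([0.441, 0.073]), array([0.425, 0.095]), array([0.466, 0.152])]
fixture 0.74 [356.2 230.6 107.8  81.1] [352.8 230.3] 5023 z31 [0.5408 0.1099 0.031 ] z50 [0.5407 0.1268 0.05  ]
wrist cam (array([0.0671, 0.6028, 0.373 ]), array([ 0.2896, -0.0611, -0.9552]))
```

```bash
python3 -c "
import cv2,numpy as np
a=[cv2.imread(f'pics/a_{n}.png') for n in('scene','side','wrist')]
cv2.imwrite('pics/a.png',np.vstack([a[0],a[1]])[:, :] if 0 else cv2.resize(np.vstack(a[:2]),(480,600)))"
```

```text
(no output)
```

View pics/a_scene.png

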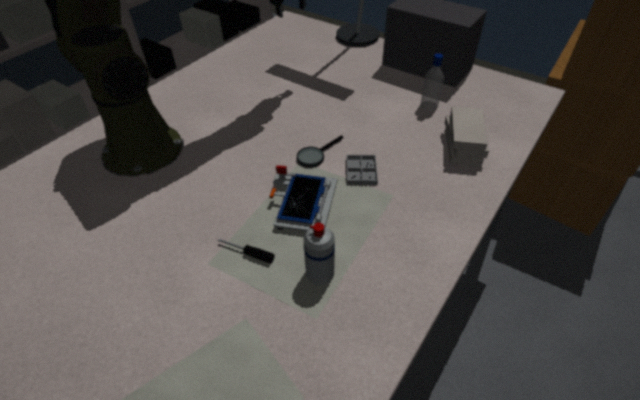

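View pics/a_wrist.png

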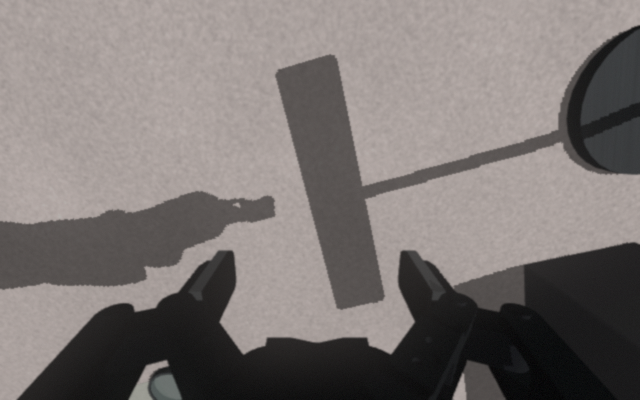

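The scene view shows the fixture at about (302,200), the red catch at (281,170), the orange handle at (273,192), the duster at (318,255) in front, and the tray and magnifier behind. The wrist camera looks at empty bench, so I'll move it over the handle side.

>>> play_rows(
  commands=[
    [[-20,-18,-5,0,0,0,0],[-55,-51,-10,0,0,0,0],[-95,-88,-15,0,0,0,0],[-135,-125,-20,0,0,0,0],[-175,-163,-25,0,0,0,0],[-215,-200,-30,0,0,0,0],[-255,-237,-30,0,0,0,0],[-295,-274,-30,0,0,0,0],[-335,-311,-30,0,0,0,0],[-375,-348,-30,0,0,0,0],[-408,-379,-30,0,0,0,0],[-423,-393,-30,0,0,0,0]],
  ],
)

```text
clock: 2.4
tcp_pos: [0.4604, 0.0981, 0.2616]
ee_rot: [[-0.971, 0.24, 0.001], [0.24, 0.971, -0.001], [-0.001, -0.0, -1.0]]
ft_force: [-0.6, 0.1, 0.5]
width: 0.0855
gripper_force: 0.0
```

```bash
cat > m.py <<'E'
from h import *
import sys
np.set_printoptions(precision=4,suppress=True)
s=get_state();print(s["clock"],s["tcp_pos"],s["joint_pos"],np.array(s["ee_rot"])[:,0])
for n in["wrist","scene","side"]:
    p=get_image(n)
    if n=="wrist": p=wristfix(p,s)
    cv2.imwrite(f"pics/{sys.argv[1]}_{n}.png",p["image"][:,:,::-1])
    for o,z in dict(lift_handle=.031,catch_grip=.05,screen_cradle=.031,display=.031,air_duster=.084).items():
        for r in masks_of(p,o)[:1]:
            m=np.array(r["pixels"])
            if not m.any(): continue
            c=cen(m);box=cv2.boxPoints(cv2.minAreaRect(np.argwhere(m)[:,::-1].astype(np.float32)))
            C,d=ray(p,c)
            print(n,o,round(r["confidence"],2),np.round(r["extent"],1),np.round(c,1),m.sum(),"z",atz(p,c,z))
            if o!="air_duster":print("   ",[atz(p,q,z)[:2].round(3).tolist() for q in box])
E
python3 m.py b
```

```text
2.4 [0.4604 0.0981 0.2616] [ 12.0487   3.3316 -16.5786  70.065   -0.0353  25.9239] [-0.9708  0.2398 -0.0007]
wrist lift_handle 0.65 [291.1 193.1  32.8  29.4] [291.1 192.1] 339 z [0.4784 0.0586 0.031 ]
    [[0.472, 0.038], [0.459, 0.068], [0.495, 0.082], [0.509, 0.053]]
wrist catch_grip 0.51 [336.9 166.5  27.9  38.2] [336.4 165.2] 307 z [0.4533 0.1271 0.05  ]
    [[0.437, 0.111], [0.431, 0.121], [0.474, 0.145], [0.48, 0.135]]
wrist screen_cradle 0.37 [323.6 228.7 106.5  92.9] [323.6 228.5] 4787 z [0.5423 0.0895 0.031 ]
    [[0.536, 0.005], [0.481, 0.142], [0.55, 0.168], [0.612, 0.026]]
wrist display 0.66 [323.1 230.  113.4  93.8] [323.5 228.6] 4934 z [0.5423 0.0894 0.031 ]
    [[0.538, 0.004], [0.481, 0.143], [0.549, 0.17], [0.614, 0.027]]
wrist air_duster 0.7 [254.9 333.8  43.   39.7] [255.5 330.6] 1154 z [ 0.6476 -0.0353  0.084 ]
scene catch_grip 0.58 [286.9 171.9  19.1  16.5] [282.9 170.9] 119 z [0.4559 0.1203 0.05  ]
    [[0.451, 0.097], [0.428, 0.125], [0.469, 0.153], [0.491, 0.124]]
scene screen_cradle 0.88 [303.2 198.9  53.1  52.2] [301.7 200.7] 615 z [0.5532 0.0735 0.031 ]
   
[... 189 characters left out ...]
, [0.549, 0.166], [0.612, 0.022]]
scene air_duster 0.87 [321.  256.6  30.3  64. ] [319.  254.6] 1696 z [ 0.7136 -0.074   0.084 ]
side catch_grip 0.71 [393.5 234.2  20.7  17.9] [395.3 232.5] 223 z [0.4538 0.1267 0.05  ]
    [[0.488, 0.125], [0.436, 0.096], [0.428, 0.129], [0.48, 0.156]]
side screen_cradle 0.97 [353.  223.8  75.3  64. ] [349.9 226. ] 768 z [0.5473 0.0978 0.031 ]
    [[0.629, 0.035], [0.546, -0.039], [0.47, 0.143], [0.546, 0.202]]
side display 0.81 [352.1 224.   53.3  47.6] [351.7 222.3] 1661 z [0.5439 0.0871 0.031 ]
    [[0.607, 0.034], [0.544, -0.017], [0.486, 0.132], [0.545, 0.174]]
side air_duster 0.68 [281.8 156.8  35.3  68.5] [283.9 156.4] 1796 z [ 0.7064 -0.0585  0.084 ]
```

View pics/b_wrist.png

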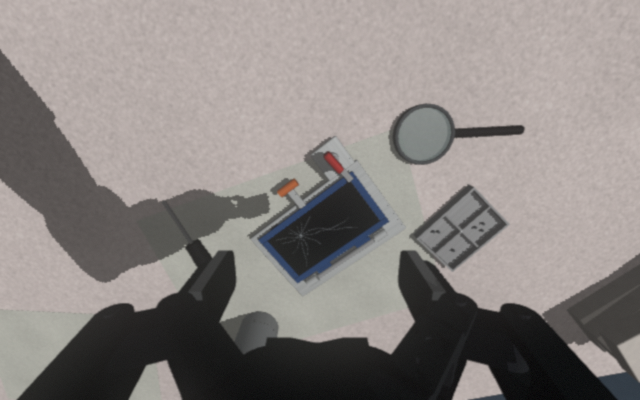

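The wrist view shows the orange bar at (289,188), the red wing at (334,163) with its tongue over the cradle, and the cracked display at (323,229). The magnifier and tray are to the right and well clear. I'll align with the fixture and come down over the catch for a closer look.

>>> play_rows(
  commands=[
    [[3,5,15,0,0,-0.1,0],[5,10,40,0,0,-0.25,0],[8,15,70,0,0,-0.4,0],[11,20,95,0,0,-0.54,0],[13,24,105,0,0,-0.63,0],[13,25,110,0,0,-0.656,0],[13,25,110,0,0,-0.656,0]],
  ],
)

```text
clock: 4.18
tcp_pos: [0.4533, 0.1284, 0.1513]
ee_rot: [[-0.915, -0.404, -0.0], [-0.404, 0.915, -0.0], [0.0, -0.0, -1.0]]
ft_force: [0.6, 0.0, 0.4]
width: 0.0853
gripper_force: 0.0
```

```bash
python3 m.py c | grep -v -e duster
```

```text
4.175 [0.4533 0.1284 0.1513] [ 15.8177   7.0968 -27.2372  55.6741  -0.0038  -8.0267] [-0.9146 -0.4043  0.0001]
wrist lift_handle 0.65 [237.6 195.2  32.5  39.5] [238.2 190.9] 653 z [0.4798 0.0588 0.031 ]
    [[0.472, 0.04], [0.46, 0.067], [0.497, 0.081], [0.51, 0.052]]
wrist catch_grip 0.85 [312.4 201.1  12.9  53.3] [313.  199.4] 548 z [0.4528 0.1268 0.05  ]
    [[0.436, 0.112], [0.431, 0.122], [0.473, 0.143], [0.478, 0.133]]
wrist screen_cradle 0.68 [241.7 257.1 170.2  84.1] [246.  249.5] 3820 z [0.5363 0.0869 0.031 ]
    [[0.536, -0.008], [0.467, 0.146], [0.56, 0.188], [0.635, 0.017]]
wrist display 0.9 [241.8 255.9 148.5  65.5] [248.4 251.7] 7761 z [0.5377 0.0901 0.031 ]
    [[0.54, 0.006], [0.481, 0.14], [0.549, 0.17], [0.613, 0.025]]
scene lift_handle 0.64 [277.  192.2  12.7  11.3] [275.1 193.4] 84 z [0.4796 0.0555 0.031 ]
    [[0.471, 0.035], [0.459, 0.068], [0.501, 0.068], [0.512, 0.036]]
scene screen_cradle 0.64 [302.1 197.9  49.3  46.9] [301.1 200.7] 539 z [0.5519 0.0727 0.031 ]
    [[0.536, -0.01], [0.454, 0.161], [0.561, 0.179], [0.63, 0.01]]
scene display 0.62 [301.3 196.8  37.8  41.6] [301.2 197.6] 1139 z [0.5454 0.0819 0.031 ]
    [[0.538, 0.005], [0.466, 0.149], [0.549, 0.165], [0.612, 0.022]]
side catch_grip 0.76 [393.3 234.2  21.2  13. ] [397.2 231.4] 128 z [0.4498 0.1234 0.05  ]
    [[0.479, 0.146], [0.443, 0.097], [0.431, 0.114], [0.466, 0.162]]
side screen_cradle 0.75 [354.  223.2  74.3  65.5] [350.9 224. ] 949 z [0.5455 0.0919 0.031 ]
    [[0.625, 0.027], [0.534, -0.041], [0.47, 0.144], [0.552, 0.199]]
side display 0.77 [351.7 222.4  54.6  50.9] [351.8 222.4] 1653 z [0.5437 0.0872 0.031 ]
    [[0.606, 0.034], [0.542, -0.018], [0.483, 0.134], [0.543, 0.177]]
```

View pics/c_wrist.png

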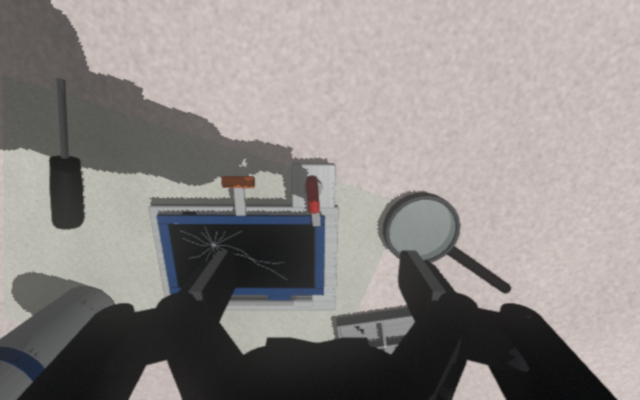

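The close view shows the wing at (313,195) with its tongue pointing at the cradle, and the bar at (238,183). The gripper is square to the fixture. Next I'll triangulate the red wing and the orange bar.

```bash
cat > t.py <<'E'
from h import *
np.set_printoptions(precision=4,suppress=True)
P={}
p=get_image("wrist");s=get_state();T0=np.array(p["tool_from_camera"])
def mk(pos,yaw):
    y=np.deg2rad(yaw);x=np.array([np.cos(y),np.sin(y),0]);z=np.array([0,0,-1.]);R=np.c_[x,np.cross(z,x),z]
    return wristfix(dict(intrinsics=p["intrinsics"],tool_from_camera=T0),dict(ee_rot=R,tcp_pos=pos))
V={"b_wrist":mk([.4604,.0981,.2616],166.1),"c_wrist":mk([.4533,.1284,.1513],203.85)}
for n in("scene","side"):V["c_"+n]=get_image(n)
exp={"red":[.453,.125,.055],"org":[.479,.057,.031]}
for k,(lo,hi) in dict(red=(172,5),org=(6,18)).items():
    rs=[]
    for n,q in V.items():
        im=cv2.imread(f"pics/{n}.png");h=cv2.cvtColor(im,cv2.COLOR_BGR2HSV).astype(int)
        H=h[...,0];m=((H>=lo)|(H<=hi)) if lo>hi else ((H>=lo)&(H<=hi));m&=(h[...,1]>140)&(h[...,2]>60)
        c=q["R"]@np.array(exp[k])+q["t"];uv=(np.array(q["intrinsics"])@c);uv=uv[:2]/uv[2]
        g=np.indices(m.shape);m&=(abs(g[1]-uv[0])<30)&(abs(g[0]-uv[1])<30)
        nn,lab,st,ce=cv2.connectedComponentsWithStats(m.astype(np.uint8))
        if nn<2: print(n,k,"none");continue
        i=1+np.argmax(st[1:,4]);b=cv2.minAreaRect(np.argwhere(lab==i)[:,::-1].astype(np.float32))
        print(k,n,st[i],ce[i].round(1),b[2]);rs.append(ray(q,b[0] ))
    print(k,"all",*tri(rs),"wrist",*tri(rs[:2]))
E
python3 t.py
```

```text
red b_wrist [326 154  16  18 121] [333.8 162.7] 45.0
red c_wrist [310 201   8  11  83] [313.5 206.3] 90.0
red c_scene [282 166   4   3   9] [283.6 166.9] 90.0
red c_side [392 226  12  11  77] [396.5 230.8] 71.56504821777344
red all [0.4523 0.127  0.0582] [np.float64(0.0038187265876967152), np.float64(0.00378386322256521), np.float64(0.00111838886868987), np.float64(0.0010683529397442666)] wrist [0.4413 0.1235 0.1043] [np.float64(0.0005746154072936786), np.float64(0.0005746154072936836)]
org b_wrist [278 180  20  16 126] [287.3 187.7] 53.97262954711914
org c_wrist [244 177   9   4  25] [248.  178.4] 90.0
org c_scene [272 188   4   9  20] [273.  191.3] 90.0
org c_side [381 207  10  11  38] [385. 212.] 53.13010025024414
org all [0.4705 0.058  0.0309] [np.float64(0.0029688361083419416), np.float64(0.007852830842401778), np.float64(0.0017210178995181004), np.float64(0.004497585682405038)] wrist [ 0.483   0.0513 -0.0232] [np.float64(0.004910406486438597), np.float64(0.004910406486438613)]
```

```bash
sed -i 's/>140)&(h\[...,2\]>60)/>115)\&(h[...,2]>20)/' t.py; python3 t.py
```

```text
red b_wrist [325 153  18  20 160] [333.4 162.5] 45.0
red c_wrist [308 200  11  13 118] [313.5 206.1] 90.0
red c_scene [277 166   9   8  66] [281.2 169.5] 90.0
red c_side [391 224  14  13 114] [397.2 230.3] 74.05460357666016
red all [0.4513 0.1244 0.0543] [np.float64(0.0018797989723368968), np.float64(0.007066327885724793), np.float64(0.00502730488035972), np.float64(0.0018673551806190842)] wrist [0.4407 0.1231 0.1061] [np.float64(0.0007685455980748234), np.float64(0.0007685455980748422)]
org b_wrist [278 180  20  16 154] [287.2 187.7] 53.13010025024414
org c_wrist [223 177  31  11 308] [237.9 181.6] 90.0
org c_scene [269 188   8  11  42] [272.3 192.4] 26.56505012512207
org c_side [381 207  10  11  53] [385.4 212. ] 56.3099365234375
org all [0.4718 0.0543 0.0317] [np.float64(0.001376468976246464), np.float64(0.0015935517710276145), np.float64(0.001881978710173366), np.float64(0.0017921563687473712)] wrist [0.4743 0.0542 0.0224] [np.float64(0.00011660331594324233), np.float64(0.00011660331594325307)]
```

Handle at about (0.472, 0.054, 0.032) and catch axis at about (0.449, 0.124), which agree with each other. I'll come down just above the wing with the gripper part closed.

>>> play_rows(
  commands=[
    [[3,-1,15,0,0,0,0.5],[6,-2,40,0,0,0,0.5],[6,-2,60,0,0,0,0.5],[6,-2,70,0,0,0,0.5],[6,-2,71,0,0,0,0.5]],
  ],
)

```text
clock: 6.0
tcp_pos: [0.4478, 0.1239, 0.0794]
ee_rot: [[-0.914, -0.405, -0.002], [-0.405, 0.914, -0.0], [0.002, 0.0, -1.0]]
ft_force: [-0.0, -0.5, -0.0]
width: 0.0428
gripper_force: 0.0
```

```bash
python3 m.py d | grep -e wrist -A1 | grep -e catch -e handle -A1
```

```text
wrist lift_handle 0.63 [214.9 231.4  46.9  52. ] [215.1 224.3] 1328 z [0.4787 0.0584 0.031 ]
    [[0.471, 0.038], [0.458, 0.068], [0.498, 0.082], [0.512, 0.05]]
wrist catch_grip 0.78 [312.6 239.4  16.2  63.7] [314.2 237.2] 916 z [0.4506 0.1258 0.05  ]
    [[0.434, 0.112], [0.43, 0.122], [0.471, 0.141], [0.476, 0.131]]
--
scene lift_handle 0.4 [277.9 193.5  11.3  11.4] [274.7 193.4] 81 z [0.4786 0.055  0.031 ]
```

View pics/d_wrist.png

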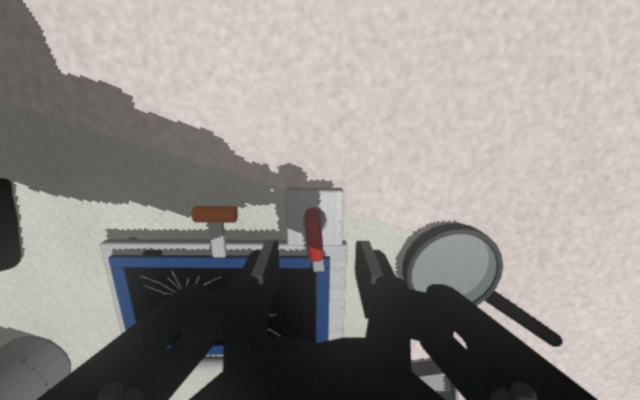

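The wing at (314,235) sits centred between the fingers at columns 277 and 356. I'll descend and close.

>>> play_rows(
  commands=[
    [[0,0,10,0,0,0,0.5],[0,0,24,0,0,0,0.5],[0,0,34,0,0,0,0.5],[0,0,37,0,0,0,0.6],[0,0,37,0,0,0,0.75],[0,0,37,0,0,0,0.85],[0,0,37,0,0,0,0.95],[0,0,37,0,0,0,0.95],[0,0,37,0,0,0,0.95]],
  ],
)

```text
clock: 8.02
tcp_pos: [0.4489, 0.1228, 0.0436]
ee_rot: [[-0.915, -0.405, 0.001], [-0.405, 0.915, -0.003], [0.0, -0.003, -1.0]]
ft_force: [0.8, -6.1, 1.2]
width: 0.0091
gripper_force: 58.7
```

>>> play_rows(
  commands=[
    [[0,0,0,0,0,-0.08,0.95],[0,0,0,0,0,-0.22,0.95],[0,0,0,0,0,-0.37,0.95],[0,0,0,0,0,-0.52,0.95],[0,0,0,0,0,-0.67,0.95],[0,0,0,0,0,-0.82,0.95],[0,0,0,0,0,-0.97,0.95],[0,0,0,0,0,-1.12,0.95],[0,0,0,0,0,-1.27,0.95],[0,0,0,0,0,-1.42,0.95],[0,0,0,0,0,-1.53,0.95],[0,0,0,0,0,-1.56,0.95]],
  ],
)

```text
clock: 9.52
tcp_pos: [0.4484, 0.1228, 0.0436]
ee_rot: [[0.396, -0.918, 0.0], [-0.918, -0.396, -0.003], [0.003, 0.001, -1.0]]
ft_force: [-0.7, -5.5, 1.6]
width: 0.009
gripper_force: 59.0
```

>>> play_rows(
  commands=[
    [[0,0,0,0,0,0,0.7],[0,0,0,0,0,0,0.7],[0,0,-5,0,0,0,0.7],[0,0,-20,0,0,0,0.7],[0,0,-45,0,0,0,0.7],[0,0,-60,0,0,0,0.6]],
  ],
)

```text
clock: 10.28
tcp_pos: [0.4495, 0.1245, 0.1054]
ee_rot: [[0.395, -0.919, 0.002], [-0.919, -0.395, 0.001], [0.0, -0.002, -1.0]]
ft_force: [0.7, 0.1, -1.0]
width: 0.0345
gripper_force: 0.0
```

>>> play_rows(
  commands=[
    [[5,-2,0,0,0,0.1,0.5],[15,-4,0,0,0,0.26,0.5],[25,-6,0,0,0,0.43,0.5],[35,-6,0,0,0,0.6,0.5],[45,-6,0,0,0,0.77,0.5],[55,-6,0,0,0,0.94,0.5],[64,-6,0,0,0,1.11,0.5],[70,-6,0,0,0,1.28,0.5],[72,-6,0,0,0,1.44,0.5],[72,-6,0,0,0,1.54,0.5],[72,-6,0,0,0,1.56,0.5],[72,-6,0,0,0,1.56,0.5]],
  ],
)

```text
clock: 11.78
tcp_pos: [0.4826, 0.0604, 0.1036]
ee_rot: [[-0.914, -0.406, 0.0], [-0.406, 0.914, 0.0], [-0.0, -0.0, -1.0]]
ft_force: [-0.8, -0.6, 0.4]
width: 0.0426
gripper_force: 0.0
```

```bash
python3 m.py e | grep -e wrist -e side -A1
```

```text
wrist lift_handle 0.79 [315.4 212.5  40.3  48.2] [314.2 205.7] 966 z [0.4785 0.0587 0.031 ]
    [[0.471, 0.04], [0.459, 0.066], [0.496, 0.083], [0.508, 0.055]]
wrist catch_grip 0.88 [417.8 211.2  61.2  28.7] [416.9 211.1] 1263 z [0.4456 0.1277 0.05  ]
    [[0.446, 0.103], [0.427, 0.146], [0.444, 0.157], [0.464, 0.112]]
wrist screen_cradle 0.84 [316.1 282.  200.3 103.4] [314.2 269. ] 4166 z [0.5316 0.0821 0.031 ]
    [[0.535, -0.008], [0.467, 0.145], [0.556, 0.196], [0.633, 0.023]]
wrist display 0.59 [314.7 281.5 178.2  77.6] [314.2 280.3] 6822 z [0.5419 0.0867 0.031 ]
    [[0.611, 0.028], [0.54, 0.005], [0.482, 0.141], [0.547, 0.176]]
wrist air_duster 0.75 [ 75.9 357.2 124.9  85.6] [ 78.5 352.9] 2724 z [ 0.6358 -0.0597  0.084 ]
scene lift_handle 0.63 [278.4 192.8  17.6  12.8] [274.4 192.9] 104 z [0.4767 0.0561 0.031 ]
--
side catch_grip 0.65 [400.1 236.5  11.6  23.2] [398.8 233.6] 139 z [0.4466 0.1292 0.05  ]
    [[0.46, 0.102], [0.446, 0.095], [0.431, 0.164], [0.444, 0.171]]
side screen_cradle 0.58 [353.9 221.8  72.3  65.7] [349.3 223.3] 894 z [0.549  0.0902 0.031 ]
    [[0.626, 0.033], [0.539, -0.038], [0.471, 0.142], [0.55, 0.199]]
side display 0.8 [353.6 223.6  57.1  54.2] [351.9 222.6] 1753 z [0.5435 0.0879 0.031 ]
    [[0.608, 0.032], [0.543, -0.021], [0.482, 0.136], [0.543, 0.179]]
side air_duster 0.77 [282.7 154.9  33.2  69.7] [283.9 156.7] 1680 z [ 0.7062 -0.0576  0.084 ]
```

View pics/e_wrist.png

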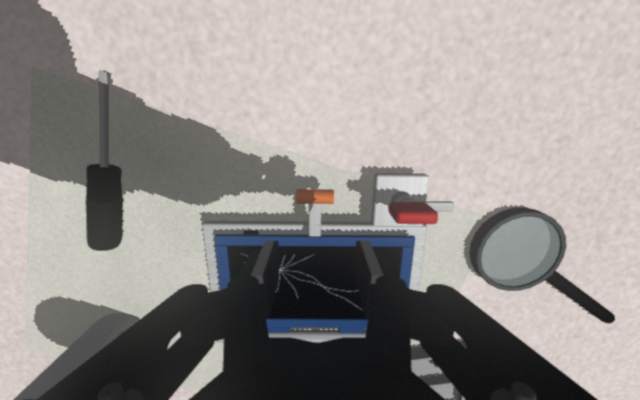

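The catch is open: its tongue lies along fixture +y at (437,207), clear of the cradle. The bar is at (314,197), so I'll measure it now.

```bash
cat > u.py <<'E'
from t import mk,V,tri,ray,np,atz,cv2
W={"c":([.4533,.1284,.1513],203.8),"d":([.4478,.1239,.0794],203.9),"e":([.4826,.0604,.1036],203.95)}
ex=np.array([.9145,.4045,0]);ey=np.array([-.4045,.9145,0])
rs=[]
for k,(pos,y) in W.items():
    q=mk(pos,y);im=cv2.imread(f"pics/{k}_wrist.png");h=cv2.cvtColor(im,cv2.COLOR_BGR2HSV).astype(int)
    m=(h[...,0]>=6)&(h[...,0]<=18)&(h[...,1]>115)&(h[...,2]>20)
    n,l,st,ce=cv2.connectedComponentsWithStats(m.astype(np.uint8));i=1+np.argmax(st[1:,4]);c=st[i]
    uv=(c[0]+c[2]/2-.5,c[1]+c[3]/2-.5);r=ray(q,uv);rs.append(r);a=atz(q,uv,.031);print(k,c,uv,a,a@ex,a@ey)
x,e=tri(rs);print(x,e,x@ex,x@ey)
t=np.array(W["e"][0]);print("tool delta x,y mm",-(x-t)@ex*1e3,(x-t)@ey*1e3)
E
python3 u.py | tail -5
```

```text
c [223 177  31  11 308] (np.float64(238.0), np.float64(182.0)) [0.4713 0.0558 0.031 ] 0.45358138560606065 -0.1396686966387328
d [192 207  44  15 609] (np.float64(213.5), np.float64(214.0)) [0.4715 0.0549 0.031 ] 0.4534218335513571 -0.14055496577235083
e [297 190  37  13 423] (np.float64(315.0), np.float64(196.0)) [0.4707 0.0559 0.031 ] 0.4530494544151621 -0.1392249044479274
[0.4702 0.0558 0.0336] [np.float64(0.000487386118187976), np.float64(0.0003272778999196563), np.float64(0.00027328007036077833)] 0.4525663360360468 -0.13920558394436314
tool delta x,y mm 13.203163963953173 0.7703160556368562
```

>>> play_rows(
  commands=[
    [[6,0,3,0,0,0,0.5],[14,1,15,0,0,0,0.5],[14,1,35,0,0,0,0.5],[14,1,55,0,0,0,0.5],[14,1,72,0,0,0,0.5],[14,1,84,0,0,0,0.5],[14,1,88,0,0,0,0.5],[14,1,88,0,0,0,0.5]],
  ],
)

```text
clock: 13.82
tcp_pos: [0.4692, 0.0556, 0.0152]
ee_rot: [[-0.914, -0.405, -0.0], [-0.405, 0.914, -0.0], [0.0, 0.0, -1.0]]
ft_force: [-0.7, 1.2, 0.1]
width: 0.0426
gripper_force: 0.0
```

Run:
```python
from h import *
p=get_image("wrist");cv2.imwrite("pics/f.png",p["image"][120:400,160:480,::-1].repeat(2,0).repeat(2,1)[:,:]);s=get_state();print(s["ft_force"],s["tcp_pos"])
```

```text
[ 0.37668115 -0.08284849  0.22636857] [0.46956043 0.05566036 0.01556704]
```

View pics/f.png

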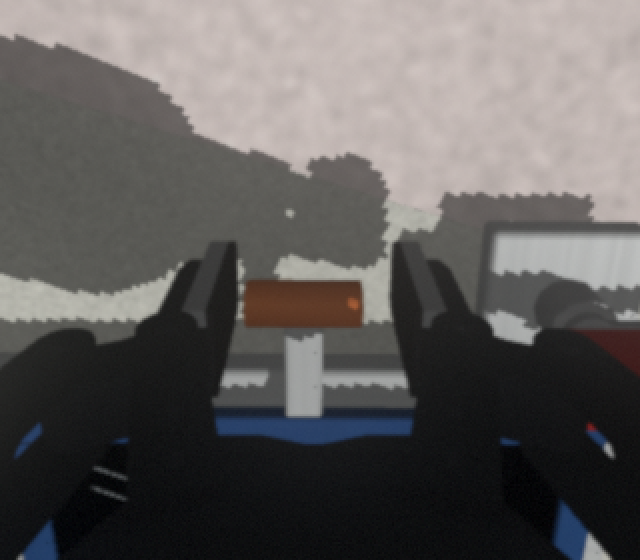

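The bar sits between the pads about 2 mm to the left, so I'll shift and close.

>>> play_rows(
  commands=[
    [[0,-2,0,0,0,0,0.5],[0,-2,0,0,0,0,0.58],[0,-2,0,0,0,0,0.66],[0,-2,0,0,0,0,0.75],[0,-2,0,0,0,0,0.85],[0,-2,0,0,0,0,0.85],[0,-2,0,0,0,0,0.85]],
  ],
)

```text
clock: 14.75
tcp_pos: [0.4708, 0.0534, 0.0159]
ee_rot: [[-0.914, -0.405, 0.001], [-0.405, 0.914, -0.001], [-0.001, -0.001, -1.0]]
ft_force: [-0.3, -3.1, 5.5]
width: 0.0284
gripper_force: 58.6
```

Gripped: 28 mm opening, 59 N. I'll swing up on a 136 mm arc, first 22°.

>>> play_rows(
  commands=[
    [[0,0,-2.4,0,0,0,0.85],[-0.1,0,-4.7,0,0,0,0.85],[-0.3,0,-9.5,0,0,0,0.85],[-0.7,0,-14.2,0,0,0,0.85],[-1.3,0,-18.9,0,0,0,0.85],[-2.1,0,-23.6,0,0,0,0.85],[-3,0,-28.3,0,0,0,0.85],[-4,0,-32.9,0,0,0,0.85],[-5.3,0,-37.5,0,0,0,0.85],[-6.7,0,-42,0,0,0,0.85],[-8.2,0,-46.5,0,0,0,0.85],[-9.9,0,-50.9,0,0,0,0.85]],
  ],
)

```text
clock: 16.25
tcp_pos: [0.4799, 0.0575, 0.0663]
ee_rot: [[-0.914, -0.405, 0.001], [-0.405, 0.914, -0.001], [-0.001, -0.001, -1.0]]
ft_force: [5.7, -4.0, -5.1]
width: 0.0283
gripper_force: 59.4
```

Run:
```python
import numpy as np
for a,b in((22,46),(46,70),(70,90)):
    print([[round(136*(np.cos(np.radians(t))-np.cos(np.radians(a))),1),round(-136*(np.sin(np.radians(t))-np.sin(np.radians(a))),1)] for t in np.linspace(a,b,13)[1:]])
```

```text
[[np.float64(-1.9), np.float64(-4.4)], [np.float64(-3.9), np.float64(-8.7)], [np.float64(-6.0), np.float64(-12.9)], [np.float64(-8.3), np.float64(-17.1)], [np.float64(-10.8), np.float64(-21.1)], [np.float64(-13.3), np.float64(-25.1)], [np.float64(-16.1), np.float64(-29.0)], [np.float64(-18.9), np.float64(-32.8)], [np.float64(-21.9), np.float64(-36.5)], [np.float64(-25.0), np.float64(-40.1)], [np.float64(-28.3), np.float64(-43.5)], [np.float64(-31.6), np.float64(-46.9)]]
[[np.float64(-3.5), np.float64(-3.2)], [np.float64(-7.1), np.float64(-6.4)], [np.float64(-10.7), np.float64(-9.3)], [np.float64(-14.5), np.float64(-12.2)], [np.float64(-18.4), np.float64(-14.9)], [np.float64(-22.4), np.float64(-17.5)], [np.float64(-26.5), np.float64(-19.9)], [np.float64(-30.6), np.float64(-22.3)], [np.float64(-34.9), np.float64(-24.4)], [np.float64(-39.2), np.float64(-26.4)], [np.float64(-43.5), np.float64(-28.3)], [np.float64(-48.0), np.float64(-30.0)]]
[[np.float64(-3.7), np.float64(-1.3)], [np.float64(-7.5), np.float64(-2.5)], [np.float64(-11.3), np.float64(-3.6)], [np.float64(-15.2), np.float64(-4.5)], [np.float64(-19.0), np.float64(-5.4)], [np.float64(-22.9), np.float64(-6.1)], [np.float64(-26.8), np.float64(-6.8)], [np.float64(-30.7), np.float64(-7.3)], [np.float64(-34.7), np.float64(-7.7)], [np.float64(-38.6), np.float64(-8.0)], [np.float64(-42.6), np.float64(-8.1)], [np.float64(-46.5), np.float64(-8.2)]]
```

>>> play_rows(
  commands=[
    [[-1.9,0,-4.4,0,0,0,0.85],[-3.9,0,-8.7,0,0,0,0.85],[-6,0,-12.9,0,0,0,0.85],[-8.3,0,-17.1,0,0,0,0.85],[-10.8,0,-21.1,0,0,0,0.85],[-13.3,0,-25.1,0,0,0,0.85],[-16.1,0,-29,0,0,0,0.85],[-18.9,0,-32.8,0,0,0,0.85],[-21.9,0,-36.5,0,0,0,0.85],[-25,0,-40.1,0,0,0,0.85],[-28.3,0,-43.5,0,0,0,0.85],[-31.6,0,-46.9,0,0,0,0.85]],
  ],
)

```text
clock: 17.75
tcp_pos: [0.5078, 0.0696, 0.1125]
ee_rot: [[-0.914, -0.405, -0.001], [-0.405, 0.914, -0.002], [0.002, -0.002, -1.0]]
ft_force: [4.1, -4.2, -7.6]
width: 0.0283
gripper_force: 59.5
```

>>> play_rows(
  commands=[
    [[-3.5,0,-3.2,0,0,0,0.85],[-7.1,0,-6.4,0,0,0,0.85],[-10.7,0,-9.3,0,0,0,0.85],[-14.5,0,-12.2,0,0,0,0.85],[-18.4,0,-14.9,0,0,0,0.85],[-22.4,0,-17.5,0,0,0,0.85],[-26.5,0,-19.9,0,0,0,0.85],[-30.6,0,-22.3,0,0,0,0.85],[-34.9,0,-24.4,0,0,0,0.85],[-39.2,0,-26.4,0,0,0,0.85],[-43.5,0,-28.3,0,0,0,0.85],[-48,0,-30,0,0,0,0.85]],
  ],
)

```text
clock: 19.25
tcp_pos: [0.5505, 0.0883, 0.1425]
ee_rot: [[-0.915, -0.404, -0.003], [-0.404, 0.915, -0.004], [0.004, -0.002, -1.0]]
ft_force: [2.0, -6.6, -2.8]
width: 0.0278
gripper_force: 60.0
```

Run:
```python
from h import *
p=get_image("side");s=get_state();print(s["ft_force"],s["ft_torque"],s["tcp_pos"])
q=get_image("scene")
a=np.vstack([cv2.resize(p["image"][130:290,250:450],None,fx=2.5,fy=1.8) if 0 else cv2.resize(x["image"][r:r+130,c:c+260],None,fx=2.3,fy=2.3,interpolation=cv2.INTER_CUBIC) for x,r,c in((p,140,230),(q,120,190))])
cv2.imwrite("pics/g.png",a[:,:,::-1]);print(a.shape)
```

```text
[ 0.68890594 -6.40449947 -0.10648132] [-1.52549655  0.36500986  0.27389998] [0.55122671 0.08861024 0.14275005]
(598, 598, 3)
```

View pics/g.png

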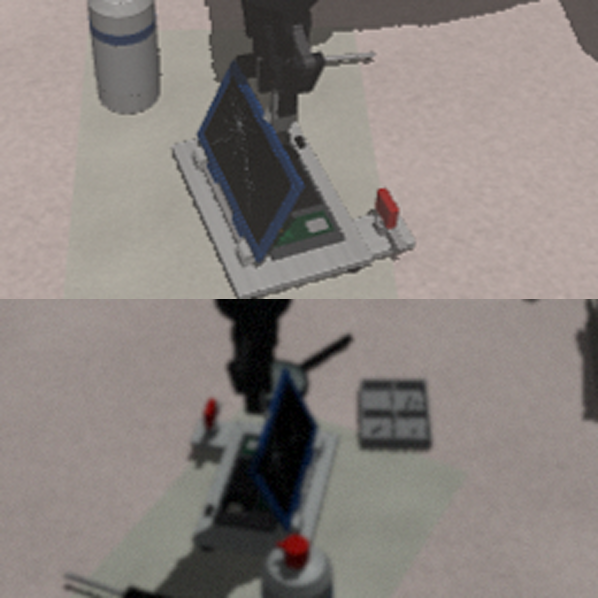

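The cradle is at about 69° with the bar still held, and nothing has been disturbed. I'll do the last 20° and slow to a stop.

>>> play_rows(
  commands=[
    [[-3.7,0,-1.3,0,0,0,0.85],[-7.5,0,-2.5,0,0,0,0.85],[-11.3,0,-3.6,0,0,0,0.85],[-15.2,0,-4.5,0,0,0,0.85],[-19,0,-5.4,0,0,0,0.85],[-22.9,0,-6.1,0,0,0,0.85],[-26.8,0,-6.8,0,0,0,0.85],[-30.7,0,-7.3,0,0,0,0.85],[-34.7,0,-7.7,0,0,0,0.85],[-38.6,0,-8,0,0,0,0.85],[-42.6,0,-8.1,0,0,0,0.85],[-45,0,-8.2,0,0,0,0.85]],
  ],
)

```text
clock: 20.85
tcp_pos: [0.5929, 0.1068, 0.1519]
ee_rot: [[-0.914, -0.405, -0.0], [-0.405, 0.914, -0.003], [0.001, -0.003, -1.0]]
ft_force: [-0.6, -5.8, 5.2]
width: 0.0278
gripper_force: 58.6
```

>>> play_rows(
  commands=[
    [[-1.2,0,0,0,0,0,0.85],[-1.5,0,0,0,0,0,0.85],[-1.5,0,0,0,0,0,0.85],[-1.5,0,0,0,0,0,0.85]],
  ],
)

```text
clock: 21.35
tcp_pos: [0.5942, 0.1074, 0.1518]
ee_rot: [[-0.915, -0.404, -0.0], [-0.404, 0.915, -0.003], [0.001, -0.003, -1.0]]
ft_force: [0.7, -6.3, 4.3]
width: 0.0278
gripper_force: 58.7
```

Run:
```python
from h import *
np.set_printoptions(precision=4,suppress=True)
ex=np.array([.9145,.4045,0])
P0=np.array([.4708,.0534,.0159])
for i in range(3):
    p=get_image("side");s=get_state();d=np.array(s["tcp_pos"])-P0;print(s["ft_force"],s["ft_torque"],s["tcp_pos"],d@ex,d[2],s["width"],s["gripper_force"])
q=get_image("scene")
for x,n in((p,"side"),(q,"scene")):
    for o in("screen_cradle","display"):
        for r in masks_of(x,o)[:1]:
            m=r["pixels"].astype(np.uint8);c=max(cv2.findContours(m,0,2)[0],key=cv2.contourArea);h=cv2.convexHull(c)
            print(n,o,r["confidence"],cv2.approxPolyDP(h,4,True)[:,0].tolist())
a=np.vstack([cv2.resize(x["image"][r:r+130,c:c+260],None,fx=2.3,fy=2.3,interpolation=cv2.INTER_CUBIC) for x,r,c in((p,140,230),(q,120,190))])
cv2.imwrite("pics/i.png",a[:,:,::-1])
# predicted cradle upright corners
H=np.array([.4710,.0550,.031])+.136*ex;ey=np.array([-.4045,.9145,0])
for n,x in(("side",p),("scene",q)):
  for th in(85,90,95):
    o=[]
    for yy in(-.0735,.0735):
      t=np.radians(th);X=H+ey*yy+.09*(-ex*np.cos(t)+np.array([0,0,np.sin(t)]))
      c=x["R"]@X+x["t"];u=np.array(x["intrinsics"])@c;o.append((u[:2]/u[2]).round(1).tolist())
    print(n,th,o)
```

```text
[ 0.2061 -5.8389  5.1556] [-1.5429  0.1819 -0.1161] [0.5943 0.1073 0.1519] 0.13472208126679464 0.13596717691051025 0.02767316047806501 58.695480823516846
[ 0.4885 -6.4981  4.4809] [-1.5754  0.2264 -0.103 ] [0.5942 0.1073 0.1518] 0.13469071242934516 0.1359189481775454 0.028033638796023646 58.69615137577057
[ 0.3719 -5.9002  5.5356] [-1.5539  0.1649 -0.1208] [0.5942 0.1074 0.1518] 0.13469467305789837 0.13594331878656465 0.027699281159626554 58.697431683540344
side screen_cradle 0.79 [[330, 195], [346, 224], [342, 253], [331, 236]]
side display 0.9 [[318, 180], [341, 221], [338, 244], [317, 199]]
scene screen_cradle 0.82 [[319, 173], [321, 207], [315, 219], [311, 193]]
scene display 0.76 [[326, 162], [327, 183], [317, 210], [314, 193]]
side 85 [[318.3, 174.8], [343.5, 223.7]]
side 90 [[314.7, 175.6], [339.6, 224.6]]
side 95 [[311.2, 176.6], [335.7, 225.8]]
scene 85 [[313.3, 193.8], [325.2, 153.7]]
scene 90 [[316.6, 194.2], [328.2, 154.0]]
scene 95 [[320.0, 194.7], [331.2, 154.4]]
```

View pics/i.png

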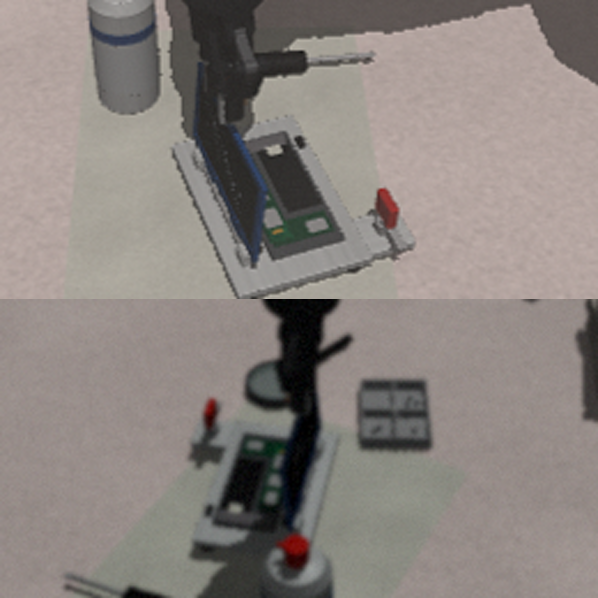

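>>> play_rows(
  commands=[
    [[-0.5,0,0,0,0,0,0.85],[-1,0,0,0,0,0,0.85],[-1,0,0,0,0,0,0.85],[-1,0,0,0,0,0,0.85],[-1,0,0,0,0,0,0.85],[-1,0,0,0,0,0,0.85]],
  ],
)

```text
clock: 22.5
tcp_pos: [0.5952, 0.1078, 0.1519]
ee_rot: [[-0.915, -0.404, -0.0], [-0.404, 0.915, -0.003], [0.001, -0.003, -1.0]]
ft_force: [-0.3, -6.9, 5.3]
width: 0.0281
gripper_force: 58.7
```

```bash
python3 -c "
from cell import *
s=get_state();print(s['tcp_pos'],s['ft_force'],s['width'],s['gripper_force']);print(close_job())"
```

```text
[0.59516908 0.10776714 0.15190308] [-0.27941679 -6.93717994  5.28129063] 0.028058401658867475 58.72668385505676
the job is handed in; nothing more can be done
None
```

I turned the catch clear, swung the screen up to about 90° (worked out from the arm's path), and handed the job in at 22.5 s with the gripper still holding the orange handle; the verdict isn't shown.

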